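# Find the rattling parts case and present it

### The arm

A 6-joint arm with a two-finger parallel gripper is mounted at the origin on a cart in front of the work surface, level with it; the furniture and walls round the work are solid. World frame = base frame: x ahead of the robot, y to its left, z up, the work surface at z = 0. Lengths are in mm, angles in degrees, forces in N, time in s.
With the tool pointing down it reaches from about 350 to 800 mm from the base axis. Payload 7.3 kg.
Tool frame: the origin (TCP) lies at the very end of the fingers, on their centre line; the grasp point (between the pads) lies 19 mm behind it; z points along the fingers, y is the line along which they close (so a half turn about z gives the same grasp; the last joint's range is limited). The gripper opens to 85 mm and grips with 20 to 120 N. Pads are 22 mm wide; open, the fingers measure 114 mm over their backs; the gripper's body (76 mm by 85 mm) begins 54 mm behind the grasp point. The pads swing forward as they close: fully open they stand 13 mm farther back than shut.
Start: joints at [-76.433, 19.595, 87.324, -0, 73.075, -8.365], TCP at [196.121, -487.012, 231.322] pointing down, gripper open.
Joint ranges: [-145.02, 145.02], [-44.19, 115.74], [2.07, 154.8], [-57.11, 237.11], [16.16, 152.29], [-177.93, 177.93]. Speed limits (degrees/s): [147.25, 147.25, 180, 180, 180, 180].

### API

Orientations are given as [roll, pitch, yaw] about the fixed x, y, z axes, in that order (R = Rz(yaw) Ry(pitch) Rx(roll)).
In Python, from workcell import manip gives the robot as it stands.
- The arm moves only by the shell command python3 steer.py 'ROWS' [FORCE]. ROWS is rows parted by semicolons, their numbers by spaces, 1 to 20 of them, each of 7 numbers: dx, dy, dz in mm, then a rotation vector rx, ry, rz in degrees, then the opening from 0.0 (shut) to 1.0 (fully open); each row is the pose to reach, as a shift and turn from the pose commanded when the command began, along the tool's axes at that moment; what a row does not reach only later rows make up. A row lasts 1/8 s, in which the tool goes at most 62.5 mm and 10.7 degrees, less where a joint would pass 70% of its speed; a pose out of reach is approached as far as the arm can. The fingers move at their own pace and stop on an object; FORCE is the grip in N (left out, the last holds). Time passes only in rows, so rows that do not move let the fingers close. It prints the time, the measured TCP pose, the force, the opening and the grip force at its end.
- manip.observe(): the state, without advancing time (a new reading comes with each control period).
- manip.camera(name): name is "scene" or "top" or "wrist"; returns (picture, depth): 384x512x3 uint8, red, green, blue; 384x512 float32, mm along the optical axis (not along the pixel's ray), 0 where there is no reading.
- manip.camera_model(name): a dict with "camera_matrix" (3x3 intrinsics, pixels), "xyz" and "attitude" of the camera in the world. Camera axes: x right, y down, z forward; pixel columns grow to the right and rows downward; lengths in mm; the calibration is good to about 2 mm. A picture is of the moment at which its call begins: read the wrist's pose just before it. camera_model takes no time and is no camera call; for the wrist camera it gives the pose at the moment of the call.
- manip.sign_off(): hands the job in; it is judged then, once.
The state is a dict: "clock": time; "qpos": joint angles; "qd": joint speeds; "joint_efforts": joint torques, N m; "tool_pos": TCP position; "orientation": TCP orientation; "contact_force": force on the tool from outside, world axes, zero at the start; "moment": the same for the moment, N m; "finger_gap": opening from 0.0 (shut) to 1.0 (fully open); "finger_force": force on a finger pad.
Only numpy, scipy, OpenCV 4.12 (cv2) and the standard library are available. Lean on these libraries where they do the work, as an engineer would, in place of code of your own. Each camera call takes 0.05 s, during which the arm holds its last target. There are 200 camera calls.

### The job

One of the three sealed parts cases on the white board has a weight loose inside. Going from the left bay to the right, pick up each case, tip it in the air by some 25 degrees or more, red end down and then red end up, to feel whether something slides inside, and put it back flat in its bay; then take the one that rattles (if it is the last one you may just keep hold of it) and finish while holding it out, level and still, about 15 cm above the middle of the wooden disc, with the other two cases in bays on the board and nothing else disturbed.

Things in the scene. Friction and masses are not known exactly. Their poses are not given: they have to be found in the camera images.
- case_a: one of three like sealed cases, 120 (x) x 46 (y) x 44 mm, 0.46 to 0.55 kg, loose: grey body, white lid, red band at its +x end (away from the robot). Origin: centre of the underside, z up. In the rattling one (not told which) a 0.3 kg weight slides 54 mm along x when tipped 20 degrees or more, and stays put when level; in the others it is fixed midway. Feel it as a changed moment about y.
- case_b: one of three like sealed cases, 120 (x) x 46 (y) x 44 mm, 0.46 to 0.55 kg, loose: grey body, white lid, red band at its +x end (away from the robot). Origin: centre of the underside, z up. In the rattling one (not told which) a 0.3 kg weight slides 54 mm along x when tipped 20 degrees or more, and stays put when level; in the others it is fixed midway. Feel it as a changed moment about y.
- case_c: one of three like sealed cases, 120 (x) x 46 (y) x 44 mm, 0.46 to 0.55 kg, loose: grey body, white lid, red band at its +x end (away from the robot). Origin: centre of the underside, z up. In the rattling one (not told which) a 0.3 kg weight slides 54 mm along x when tipped 20 degrees or more, and stays put when level; in the others it is fixed midway. Feel it as a changed moment about y.
- case_a_fill (a joint): how far (m) the weight inside case_a now lies from the middle of that case, + towards the red end: 0 at the start in all three; if loose it runs to -0.027 or +0.027 when tipped, else it stays 0.
- case_b_fill (a joint): how far (m) the weight inside case_b now lies from the middle of that case, + towards the red end: 0 at the start in all three; if loose it runs to -0.027 or +0.027 when tipped, else it stays 0.
- case_c_fill (a joint): how far (m) the weight inside case_c now lies from the middle of that case, + towards the red end: 0 at the start in all three; if loose it runs to -0.027 or +0.027 when tipped, else it stays 0.
- bay_left (a point): centre of the left bay (seen from the robot), on top of the fixed white board (170 x 330 x 10 mm, top 10 mm above the worktop), +105 mm along the board's y. A bay is a flat grey pad, 138 x 60 mm, in a blue outline, no rims; x runs along the case, away from the robot. Bays are 105 mm apart.
- bay_middle (a point): centre of the middle bay (seen from the robot), on top of the fixed white board (170 x 330 x 10 mm, top 10 mm above the worktop), 0 mm along the board's y. A bay is a flat grey pad, 138 x 60 mm, in a blue outline, no rims; x runs along the case, away from the robot. Bays are 105 mm apart.
- bay_right (a point): centre of the right bay (seen from the robot), on top of the fixed white board (170 x 330 x 10 mm, top 10 mm above the worktop), -105 mm along the board's y. A bay is a flat grey pad, 138 x 60 mm, in a blue outline, no rims; x runs along the case, away from the robot. Bays are 105 mm apart.
- disc: brown turned wooden disc, 136 mm across, 16 mm high, fixed flat on the worktop: the hand-over spot. Origin: centre of its underside.
- timer: white bench timer, 58 x 66 x 14 mm, lying behind the work. Origin: centre of the underside. Loose bystander: leave it alone.
- tape: roll of tan tape lying flat, 96 mm across, 25 mm high. Origin: centre of the underside. Loose bystander: leave it alone.
- wash_bottle: white wash bottle with a bent spout, 97 x 72 x 232 mm, standing. Origin: centre of the underside. Loose bystander: leave it alone.

How it is judged:
By the outcome, as a careful person would: the job done as asked, in the order asked, and still so for the second after the job is handed in, while the arm keeps its last pose, push and grip.
It also fails if it takes over 72 s, if anything falls off the work surface, if the arm or the gripper's body presses on something with over 40 N, if the wrist force passes 120 N, or if a joint passes its speed limit or range.

## Working session

There is one attempt and no reset: what is moved stays moved. The work goes in short steps, Python scripts to look and compute and a shell command to move; the robot and the scene stay as the last step left them, time stands still between calls to the robot, and variables do not carry over. Pictures are saved under pics/ and viewed, at most 10 in all, crops included, and the job is handed in when it is done.

```bash
ls; mkdir -p pics
cat > h.py <<'E'
from workcell import manip
import numpy as np, cv2
from scipy.spatial.transform import Rotation as Ro
def cam(n):
    m=manip.camera_model(n); p,d=manip.camera(n); return p,d,m
E
python3 - <<'E'
from h import *
for n in("top","scene"):
    p,d,m=cam(n); cv2.imwrite(f"pics/{n}1.png",p[:,:,::-1]); np.savez(f"{n}1.npz",p=p,d=d); print(n,m)
print(manip.observe())
E
```

```text
pics
steer.py
workcell.py
top {'camera_matrix': array([[466.23762747,   0.        , 253.71389229],
       [  0.        , 466.23762747, 195.70126895],
       [  0.        ,   0.        ,   1.        ]]), 'xyz': array([ 448.67498092,  130.90443934, 1165.25488404]), 'attitude': array([-171.82390598,   -0.48634634,  -90.02884399])}
scene {'camera_matrix': array([[429.94651355,   0.        , 256.00258804],
       [  0.        , 429.94651355, 182.41560259],
       [  0.        ,   0.        ,   1.        ]]), 'xyz': array([ 759.31573248, -543.38243733,  929.71107495]), 'attitude': array([-1.42758202e+02, -6.45019694e-02,  1.37302880e+01])}
{'clock': 0.1, 'qpos': array([-7.64304588e+01,  1.96341206e+01,  8.73710620e+01,  1.47712460e-04,
        7.30765170e+01, -8.36604438e+00]), 'qd': array([ 0.04263108, -0.22220759, -0.18952612, -0.0481537 ,  0.09999705,
       -0.14599108]), 'joint_efforts': array([ 1.56466383e-03, -4.34447730e+01, -2.46490180e+01, -1.76950925e-04,
        4.58808790e-03,  7.41740706e-06]), 'tool_pos': array([ 196.04958185, -486.63215607,  230.68451915]), 'orientation': array([-1.79919190e+02, -1.20267681e-02,  2.19355340e+01]), 'contact_force': array([-0.04543038,  0.90470454, -0.05159938]), 'moment': array([-0.00890909, -0.00079715, -0.00770188]), 'finger_force': 0.0, 'finger_gap': 0.9951136482018871}
```

View pics/top1.png

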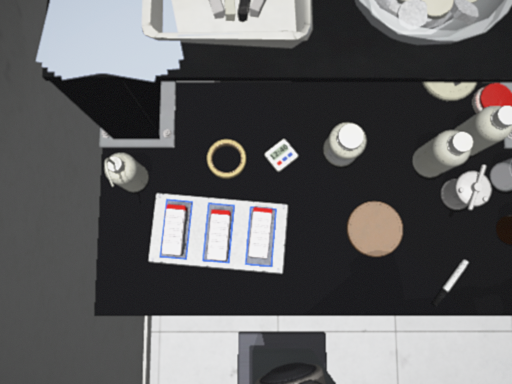

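View pics/scene1.png

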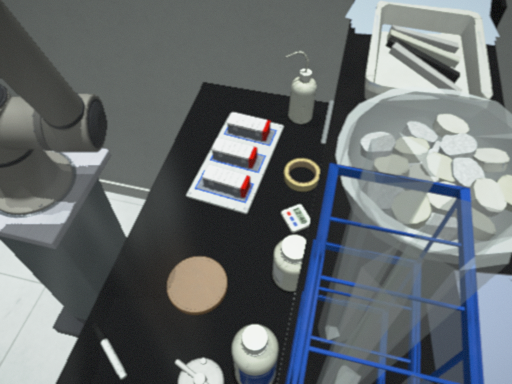

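The top view shows the board (148–288, 194–272) with three cases, red ends up in the image (about 174,230; 219,234; 262,236), and the disc at (375,229). The tape (227,158), timer (281,155) and wash bottle (127,172) stand nearby. The scene view shows a blue frame at the lower right, and I'll check its position from depth.

```bash
cat >> h.py <<'E'
def ray(m,uv,z):
    R=Ro.from_euler('xyz',m['attitude'],degrees=True).as_matrix()
    v=np.c_[np.atleast_2d(uv),np.ones(len(np.atleast_2d(uv)))]@np.linalg.inv(m['camera_matrix']).T@R.T
    return m['xyz']+v*((z-m['xyz'][2])/v[:,2])[:,None]
def cloud(m,d):
    R=Ro.from_euler('xyz',m['attitude'],degrees=True).as_matrix()
    v,u=np.mgrid[:d.shape[0],:d.shape[1]]
    r=np.stack([u,v,np.ones_like(u)],-1)@np.linalg.inv(m['camera_matrix']).T*d[...,None]
    P=r@R.T+m['xyz']; P[d<=0]=np.nan; return P
def comps(mask,amin):
    n,l,s,c=cv2.connectedComponentsWithStats(mask.astype(np.uint8))
    return [(l==i,s[i],c[i]) for i in range(1,n) if s[i,4]>=amin]
E
python3 - <<'E'
from h import *
np.set_printoptions(precision=1,suppress=True)
for n in("top","scene"):
    f=np.load(n+"1.npz");p,d=f['p'],f['d'];m=manip.camera_model(n);P=cloud(m,d)
    hsv=cv2.cvtColor(p,cv2.COLOR_RGB2HSV);H,S,V=cv2.split(hsv)
    top=(P[...,2]>44)&(P[...,2]<64)&(P[...,0]>300)&(P[...,0]<620)&(P[...,1]>0)&(P[...,1]<420)
    print(n)
    for k,s,c in comps(top,150):
        q=P[k];r=cv2.minAreaRect(q[:,:2].astype(np.float32));uv=np.argwhere(k)[:,::-1]
        g=ray(m,uv,54);r2=cv2.minAreaRect(g[:,:2].astype(np.float32))
        print(' top',s,np.median(q[:,2]),r,'ray',r2)
    red=((H<8)|(H>172))&(S>140)&(V>90)
    for k,s,c in comps(red,20): print(' red',s,np.nanmedian(P[k],0))
    br=(H>3)&(H<18)&(S>60)&(V>110)
    for k,s,c in comps(br,400):
        g=ray(m,np.argwhere(k)[:,::-1],16);print(' disc',s,np.nanmedian(P[k],0),cv2.minAreaRect(g[:,:2].astype(np.float32)))
    wb=(P[...,2]>4)&(P[...,2]<18)&(V>90)&(P[...,0]>280)&(P[...,0]<640)&(P[...,1]>0)&(P[...,1]<420)
    for k,s,c in comps(wb,300):print(' board',s,np.nanmedian(P[k],0),cv2.minAreaRect(ray(m,np.argwhere(k)[:,::-1],10)[:,:2].astype(np.float32)))
    bl=(H>100)&(H<130)&(S>120)&(V>60)
    for k,s,c in comps(bl,60): print(' blue',s,np.nanmin(P[k],0),np.nanmax(P[k],0))
E
```

```text
top
 top [161 204  25  51 992] 54.54842161401234 ((528.3577880859375, 313.199951171875), (50.20448684692383, 119.62165832519531), 84.21998596191406) ray ((528.3809204101562, 312.4559020996094), (49.71908950805664, 119.77558898925781), 84.63713073730469)
 top [248 207  24  51 984] 54.30189513846403 ((521.822021484375, 107.41053771972656), (50.2463493347168, 120.24051666259766), 84.82769775390625) ray ((521.5642700195312, 107.51538848876953), (50.05118179321289, 119.8060073852539), 84.91777801513672)
 top [207 209  24  52 988] 54.397583350215655 ((516.3609619140625, 206.43032836914062), (50.42011260986328, 120.11018371582031), 85.61682891845703) ray ((516.13916015625, 206.0258331298828), (50.2137336730957, 119.74297332763672), 85.61705017089844)
 red [480  83  32  25 612] [ 865.1 -489.    42.6]
 red [167 205  19   5  67] [581.5 305.3  54.8]
 red [254 207  18   6  62] [575.6  99.2  54.2]
 red [211 210  19   5  65] [569.  199.7  54.8]
 disc [ 348  202   55   54 2371] [ 533.1 -178.1   16.4] ((532.6747436523438, -178.65872192382812), (134.44393920898438, 131.0037384033203), 89.979011535644
[... 1113 characters left out ...]
47   8  21  90] [570.4 185.6  51.7]
 red [241 176   9  21 104] [575.9  85.4  52.5]
 disc [ 167  257   60   56 2496] [ 533.7 -180.8   16.3] ((532.5693359375, -179.52447509765625), (134.68057250976562, 132.54830932617188), 13.763723373413086)
 board [ 187  113   97  101 2692] [545.4 165.5  10.6] ((524.0440063476562, 208.0269317626953), (336.0509948730469, 173.6610107421875), 84.90853881835938)
 blue [ 285  162  199  222 8205] [ 763.1 -488.   417.2] [ 928.4 -100.3  758. ]
 blue [ 429  182   45   82 1010] [ 824.1 -406.6  678.9] [ 862.6 -333.1  761. ]
 blue [421 237  41   9  72] [ 816.3 -413.2  719.5] [ 840.6 -403.4  734.2]
 blue [240 367  35  17 254] [ 684.3 -364.5   39.5] [ 743.6 -335.8  119.8]
```

```bash
cat >> h.py <<'E'
def rows(p0,rpy0,goals):
    """goals: list of (xyz, rpy); print shift and turn in the tool axes of pose 0"""
    R0=Ro.from_euler('xyz',rpy0,degrees=True)
    for p,r in goals:
        print(np.round(R0.inv().apply(np.subtract(p,p0)),1),np.round((R0.inv()*Ro.from_euler('xyz',r,degrees=True)).as_rotvec(degrees=True),1))
E
python3 - <<'E'
from h import *
Y=-5
rows([196.1,-487,231.3],[180,0,21.94],[([500,-100,250],[180,0,Y]),([529.5,312.5,150],[180,0,Y-0.2])])
# unit test of tilts in tool axes at yaw -5
rows([0,0,0],[180,0,-5],[([0,0,0],(Ro.from_euler('z',-5,degrees=True)*Ro.from_euler('y',30,degrees=True)*Ro.from_euler('x',180,degrees=True)).as_euler('xyz',degrees=True))])
E
```

```text
[ 426.5 -245.4  -18.7] [-0.  -0.  26.9]
[ 608.  -617.    81.3] [ 0.  -0.  27.1]
[0. 0. 0.] [ -0. -30.  -0.]
```

```bash
python3 steer.py '427 -245 -19 0 0 27 1; 427 -245 -19 0 0 27 1; 427 -245 -19 0 0 27 1; 427 -245 -19 0 0 27 1; 427 -245 -19 0 0 27 1; 427 -245 -19 0 0 27 1; 427 -245 -19 0 0 27 1; 427 -245 -19 0 0 27 1; 427 -245 -19 0 0 27 1; 608 -617 81 0 0 27 1; 608 -617 81 0 0 27 1; 608 -617 81 0 0 27 1; 608 -617 81 0 0 27 1; 608 -617 81 0 0 27 1; 608 -617 81 0 0 27 1; 608 -617 81 0 0 27 1; 608 -617 81 0 0 27 1; 608 -617 81 0 0 27 1; 608 -617 81 0 0 27 1' 60
python3 - <<'E'
from h import *
p,d,m=cam("wrist"); cv2.imwrite("pics/w1.png",p[:,:,::-1]); np.savez("w1.npz",p=p,d=d)
P=cloud(m,d); o=manip.observe(); print(o['tool_pos'],o['orientation'],o['moment'])
top=(P[...,2]>47)&(P[...,2]<62)
for k,s,c in comps(top,300):print(s,np.nanmedian(P[k],0),cv2.minAreaRect(P[k][:,:2].astype(np.float32)))
E
```

```text
clock: 2.48
tool_pos: [530.1, 310.8, 150.7]
orientation: [180.0, -0.0, -5.2]
contact_force: [0.0, -0.0, -0.2]
finger_gap: 1.0
finger_force: 0.0
[530.16445518 310.92775189 150.82486166] [ 1.79996821e+02 -3.54597307e-02 -5.17864683e+00] [ 0.05148484  0.01210932 -0.02175045]
[112   7  42  88 656] [647.37310602 393.76113544  54.92141761] ((651.8361206054688, 403.8667907714844), (26.31728744506836, 67.94904327392578), 65.3127670288086)
[ 438  113   74  125 6308] [526.66535036 109.65163818  53.17949335] ((521.1460571289062, 107.412841796875), (48.87569808959961, 119.55694580078125), 83.47126007080078)
[ 231  127   54  121 5877] [534.65216931 312.41245433  53.24689283] ((528.2214965820312, 312.8926086425781), (50.14173126220703, 119.0417251586914), 85.4261245727539)
[ 340  130   63  120 5538] [526.34433215 205.79181251  53.26517079] ((516.1369018554688, 205.95938110351562), (50.62590789794922, 118.68429565429688), 85.46904754638672)
[   0  188   42  118 1500] [486.0476581  560.16609437  54.08345603] ((489.8666687011719, 560.3173828125), (125.23664855957031, 4.256150245666504), 0.05526117607951164)
```

View pics/w1.png

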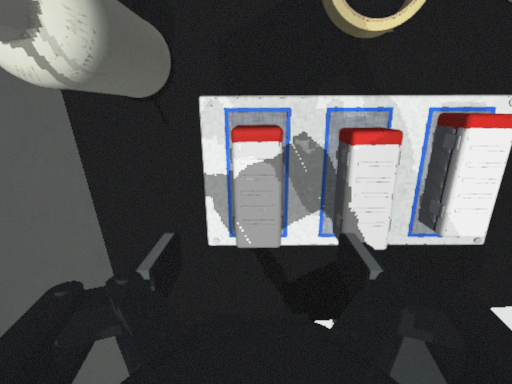

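The wrist view shows the left case midway between the open fingertips (lid centre about 257,185, red end away). The lids measured here match the top view within 2 mm, so I'll descend.

```bash
python3 steer.py '-1 0 100 0 0 0 1; -1 0 100 0 0 0 1; -1 0 132 0 0 0 1; -1 0 132 0 0 0 1; -1 0 132 0 0 0 1; -1 0 132 0 0 0 1'; python3 -c "
from h import *
o=manip.observe();print(o['contact_force'],o['moment'])"
```

```text
clock: 3.28
tool_pos: [529.9, 312.8, 20.3]
orientation: [-179.9, -0.2, -5.1]
contact_force: [1.3, 0.3, -0.3]
finger_gap: 0.997
finger_force: 0.0
[ 1.26082046  0.27133034 -0.34282094] [-0.0478239  -0.01601441 -0.04775309]
```

```bash
python3 steer.py '0 0 0 0 0 0 0; 0 0 0 0 0 0 0; 0 0 0 0 0 0 0; 0 0 0 0 0 0 0; 0 0 0 0 0 0 0; 0 0 0 0 0 0 0' 70; python3 -c "
from h import *
o=manip.observe();print(o['contact_force'],o['moment'])"
```

```text
clock: 4.03
tool_pos: [529.0, 312.8, 19.0]
orientation: [-180.0, -0.1, -5.1]
contact_force: [-1.7, 0.9, 6.1]
finger_gap: 0.528
finger_force: 73.6
[-1.65232725  0.94673088  6.0822695 ] [0.02204872 0.22489435 0.06130878]
```

```bash
python3 steer.py '0 0 -40 0 0 0 0; 0 0 -90 0 0 0 0; -20 0 -140 0 0 0 0; -50 0 -180 0 0 0 0; -50 0 -180 0 0 0 0; -50 0 -180 0 0 0 0; -50 0 -180 0 0 0 0; -50 0 -180 0 0 0 0; -50 0 -180 0 0 0 0'
cat > m.py <<'E'
from h import *
o=manip.observe();R=Ro.from_euler('xyz',o['orientation'],degrees=True)
ax=Ro.from_euler('z',-5,degrees=True).apply([0,1,0])
print('t',o['clock'],'F',o['contact_force'].round(2),'M',o['moment'].round(3),'My',round(float(o['moment']@ax),3),'pos',o['tool_pos'].round(1),'rpy',o['orientation'].round(1),o['joint_efforts'].round(3))
E
python3 m.py
```

```text
clock: 5.15
tool_pos: [479.0, 316.7, 197.4]
orientation: [180.0, 0.1, -5.1]
contact_force: [0.0, -0.0, -4.8]
finger_gap: 0.527
finger_force: 73.9
t 5.15 F [ 0.03 -0.01 -4.84] M [-0.005 -0.02  -0.02 ] My -0.02 pos [479.  316.7 197.4] rpy [ 1.8e+02  1.0e-01 -5.1e+00] [-2.4000e-02 -5.1644e+01 -2.5862e+01 -0.0000e+00  1.3000e-02 -1.0000e-03]
```

```bash
python3 steer.py '0 0 0 0 -32 0 0; 0 0 0 0 -32 0 0; 0 0 0 0 -32 0 0; 0 0 0 0 -32 0 0; 0 0 0 0 -32 0 0; 0 0 0 0 -32 0 0; 0 0 0 0 -32 0 0; 0 0 0 0 -32 0 0'; python3 m.py;  python3 steer.py '0 0 0 0 64 0 0; 0 0 0 0 64 0 0; 0 0 0 0 64 0 0; 0 0 0 0 64 0 0; 0 0 0 0 64 0 0; 0 0 0 0 64 0 0; 0 0 0 0 64 0 0; 0 0 0 0 64 0 0; 0 0 0 0 64 0 0; 0 0 0 0 64 0 0; 0 0 0 0 64 0 0'; python3 m.py
```

```text
clock: 6.15
tool_pos: [478.6, 317.2, 199.3]
orientation: [-180.0, 31.9, -5.0]
contact_force: [-0.5, -0.7, -4.3]
finger_gap: 0.524
finger_force: 73.7
t 6.15 F [-0.46 -0.66 -4.26] M [-0.094 -0.709  0.017] My -0.714 pos [478.6 317.2 199.3] rpy [-180.    31.9   -5. ] [  0.077 -64.279 -24.238   1.277   2.905   0.   ]
clock: 7.52
tool_pos: [479.4, 316.7, 198.3]
orientation: [180.0, -32.0, -5.1]
contact_force: [-1.0, -0.6, -4.8]
finger_gap: 0.528
finger_force: 73.9
t 7.525 F [-0.98 -0.63 -4.75] M [0.098 0.616 0.06 ] My 0.622 pos [479.4 316.7 198.3] rpy [180.  -32.   -5.1] [-3.3000e-02 -4.2400e+01 -2.4804e+01 -1.8030e+00 -1.2960e+00 -1.4000e-02]
```

```bash
python3 steer.py '0 0 0 0 -32 0 0; 0 0 0 0 -32 0 0; 0 0 0 0 -32 0 0; 0 0 0 0 -32 0 0; 0 0 0 0 -32 0 0; 0 0 0 0 -32 0 0; 0 0 0 0 -32 0 0; 0 0 0 0 -32 0 0'; python3 m.py
```

```text
clock: 8.52
tool_pos: [478.3, 317.3, 198.5]
orientation: [180.0, -0.0, -5.0]
contact_force: [-0.1, -0.4, -5.0]
finger_gap: 0.531
finger_force: 73.8
t 8.525 F [-0.14 -0.43 -4.96] M [ 0.021 -0.047  0.004] My -0.045 pos [478.3 317.3 198.5] rpy [180.  -0.  -5.] [ 4.5000e-02 -5.1698e+01 -2.5879e+01 -6.0000e-03 -4.0000e-03  6.0000e-03]
```

```bash
cat > ma.py <<'E'
from h import *
ax=Ro.from_euler('z',-5,degrees=True).apply([0,1,0]);v=[]
for i in range(8):
    manip.camera("wrist");o=manip.observe();v.append([o['moment']@ax,*o['contact_force']])
v=np.array(v);print('My',v[:,0].round(3),'mean',v.mean(0).round(3),o['clock'],o['tool_pos'].round(1),o['orientation'].round(2))
E
python3 ma.py
```

```text
My [ 0.003 -0.025  0.017 -0.002 -0.024  0.035 -0.037  0.013] mean [-2.000e-03  7.100e-02 -5.600e-02 -4.862e+00] 8.925 [478.9 316.9 198.2] [179.99  -0.    -5.07]
```

```bash
python3 steer.py '53 0 60 0 0 0 0; 53 0 120 0 0 0 0; 53 0 160 0 0 0 0; 53 0 170 0 0 0 0; 53 0 176 0 0 0 0; 53 0 180 0 0 0 0; 53 0 180 0 0 0 0; 53 0 180 0 0 0 0; 53 0 180 0 0 0 0; 53 0 180 0 0 0 0'; python3 m.py
```

```text
clock: 10.18
tool_pos: [532.0, 312.4, 19.0]
orientation: [-180.0, -0.1, -5.1]
contact_force: [-1.3, 0.2, 0.2]
finger_gap: 0.527
finger_force: 74.4
t 10.175 F [-1.27  0.16  0.18] M [0.04  0.173 0.022] My 0.176 pos [532.  312.4  19. ] rpy [-1.8e+02 -1.0e-01 -5.1e+00] [-1.2200e-01 -5.6719e+01 -1.9811e+01 -6.0000e-02 -2.9700e-01  1.7000e-02]
```

```bash
python3 steer.py '0 0 0 0 0 0 1; 0 0 0 0 0 0 1; 0 0 0 0 0 0 1; 0 0 0 0 0 0 1; 0 0 -45 0 0 0 1; 0 0 -80 0 0 0 1; -6 50 -90 0 0 0 1; -6 108 -90 0 0 0 1; -6 108 -90 0 0 0 1; -6 108 -90 0 0 0 1'
python3 - <<'E'
from h import *
p,d,m=cam("wrist");P=cloud(m,d);q,dd,mm=cam("top");Q=cloud(mm,dd);o=manip.observe();print(o['tool_pos'])
for X in(P,Q):
  top=(X[...,2]>47)&(X[...,2]<62)&(X[...,0]>400)&(X[...,0]<600)&(X[...,1]>30)&(X[...,1]<390)
  for k,s,c in comps(top,200):print(s,np.nanmedian(X[k],0).round(1),cv2.minAreaRect(X[k][:,:2].astype(np.float32)))
cv2.imwrite("pics/w2.png",p[:,:,::-1])
E
```

```text
clock: 11.42
tool_pos: [516.5, 205.3, 108.5]
orientation: [-180.0, -0.0, -5.1]
contact_force: [-0.1, 0.7, 0.6]
finger_gap: 1.0
finger_force: 0.0
[516.34119987 206.16499892 108.22384327]
[ 346  108   84  149 8492] [532.  106.5  53.2] ((520.9668579101562, 106.27775573730469), (50.50657653808594, 119.82460021972656), 83.77783203125)
[  81  121   82  144 8191] [541.8 310.8  53.2] ((531.159423828125, 310.7962951660156), (48.115169525146484, 118.99639892578125), 85.95633697509766)
[ 227  129   65  142 8239] [523.6 205.   53.3] ((515.6803588867188, 205.67861938476562), (49.7705078125, 119.27935791015625), 85.51742553710938)
[248 207  24  51 961] [521.  106.5  54.5] ((521.8822631835938, 107.31838989257812), (49.157432556152344, 120.30298614501953), 84.14649200439453)
[207 241  21  19 289] [473.7 205.8  54.4] ((478.4917907714844, 208.5882568359375), (42.55902099609375, 47.60726547241211), 0.3459508717060089)
```

View pics/w2.png

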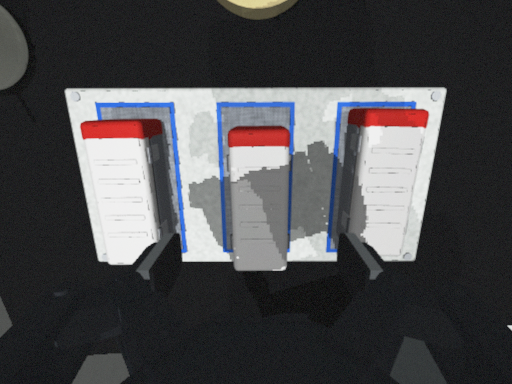

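Left case (122,195) is flat in its bay. The middle case (259,200) is centred between the fingers.

```bash
python3 steer.py '0 0 60 0 0 0 1; 0 0 90 0 0 0 1; 0 0 90 0 0 0 1; 0 0 90 0 0 0 1; 0 0 90 0 0 0 1; 0 0 90 0 0 0 0; 0 0 90 0 0 0 0; 0 0 90 0 0 0 0; 0 0 90 0 0 0 0; 0 0 90 0 0 0 0; 0 0 90 0 0 0 0' 70; python3 m.py
```

```text
clock: 12.9
tool_pos: [516.6, 205.3, 19.0]
orientation: [-180.0, -0.1, -5.1]
contact_force: [-1.0, -0.4, 6.4]
finger_gap: 0.529
finger_force: 73.4
t 12.9 F [-1.05 -0.38  6.39] M [-0.075  0.212  0.029] My 0.204 pos [516.6 205.3  19. ] rpy [-1.8e+02 -1.0e-01 -5.1e+00] [-1.0000e-01 -4.7954e+01 -1.6378e+01  4.2000e-02 -3.0300e-01  3.0000e-02]
```

```bash
python3 steer.py '0 0 -40 0 0 0 0; 0 0 -90 0 0 0 0; -20 0 -140 0 0 0 0; -50 0 -180 0 0 0 0; -50 0 -180 0 0 0 0; -50 0 -180 0 0 0 0; -50 0 -180 0 0 0 0; -50 0 -180 0 0 0 0'; python3 ma.py;python3 steer.py '0 0 0 0 -32 0 0; 0 0 0 0 -32 0 0; 0 0 0 0 -32 0 0; 0 0 0 0 -32 0 0; 0 0 0 0 -32 0 0; 0 0 0 0 -32 0 0; 0 0 0 0 -32 0 0; 0 0 0 0 -32 0 0'; python3 ma.py;  python3 steer.py '0 0 0 0 64 0 0; 0 0 0 0 64 0 0; 0 0 0 0 64 0 0; 0 0 0 0 64 0 0; 0 0 0 0 64 0 0; 0 0 0 0 64 0 0; 0 0 0 0 64 0 0; 0 0 0 0 64 0 0; 0 0 0 0 64 0 0; 0 0 0 0 64 0 0; 0 0 0 0 64 0 0'; python3 ma.py; python3 steer.py '0 0 0 0 -32 0 0; 0 0 0 0 -32 0 0; 0 0 0 0 -32 0 0; 0 0 0 0 -32 0 0; 0 0 0 0 -32 0 0; 0 0 0 0 -32 0 0; 0 0 0 0 -32 0 0'; python3 ma.py
```

```text
clock: 13.9
tool_pos: [466.3, 209.3, 196.9]
orientation: [179.9, 0.1, -5.1]
contact_force: [-0.1, 0.5, -5.2]
finger_gap: 0.529
finger_force: 74.1
My [-0.021 -0.017 -0.042  0.008 -0.015 -0.044 -0.042 -0.042] mean [-0.027  0.036  0.097 -4.647] 14.3 [466.4 209.6 198.2] [179.99  -0.    -5.07]
clock: 15.3
tool_pos: [466.2, 209.8, 199.1]
orientation: [-180.0, 31.9, -5.0]
contact_force: [-0.2, 0.6, -5.0]
finger_gap: 0.528
finger_force: 73.9
My [-0.626 -0.701 -0.71  -0.655 -0.71  -0.672 -0.658 -0.758] mean [-0.686  0.255 -0.025 -4.724] 15.7 [466.3 209.6 198.2] [179.99  32.01  -5.07]
clock: 17.08
tool_pos: [466.6, 209.4, 198.2]
orientation: [180.0, -32.0, -5.1]
contact_force: [-0.3, 0.1, -5.1]
finger_gap: 0.528
finger_force: 74.0
My [0.685 0.695 0.673 0.663 0.671 0.653 0.672 0.625] mean [ 0.667  0.012  0.115 -5.121] 17.475 [466.3 209.6 198.2] [179.99 -32.    -5.07]
clock: 18.35
tool_pos: [465.8, 209.8, 198.4]
orientation: [180.0, -0.0, -5.0]
contact_force: [0.1, -1.2, -4.9]
finger_gap: 0.531
finger_force: 73.9
My [ 0.035  0.005 -0.028 -0.007 -0.008  0.001  0.018  0.005] mean [ 3.000e-03 -2.130e-01  4.510e-01 -4.815e+00] 18.75 [466.3 209.7 198.3] [ 1.7999e+02 -1.0000e-02 -5.0600e+00]
```

Middle case: the level moment barely changes, so no rattle. I'll put it back a bit nearer its bay centre.

```bash
python3 steer.py '56 -2 60 0 0 0 0; 56 -2 120 0 0 0 0; 56 -2 160 0 0 0 0; 56 -2 170 0 0 0 0; 56 -2 176 0 0 0 0; 56 -2 180 0 0 0 0; 56 -2 180 0 0 0 0; 56 -2 180 0 0 0 0; 56 -2 180 0 0 0 0; 56 -2 180 0 0 0 0'; python3 m.py; python3 -c "
from h import *
rows([522.4,208,18],[180,0,-5.1],[([521.5,107,108],[180,0,-5.2])])"
```

```text
clock: 20.0
tool_pos: [522.7, 206.8, 19.0]
orientation: [-180.0, -0.1, -5.1]
contact_force: [-1.1, -0.0, 2.1]
finger_gap: 0.529
finger_force: 74.7
t 20.0 F [-1.12 -0.04  2.06] M [-0.039  0.23  -0.008] My 0.226 pos [522.7 206.8  19. ] rpy [-1.8e+02 -1.0e-01 -5.1e+00] [-2.2700e-01 -5.0855e+01 -1.7721e+01 -1.8000e-02 -3.7600e-01  2.0000e-03]
[  8.1 100.7 -90. ] [ 0.  -0.   0.1]
```

```bash
python3 steer.py '0 0 0 0 0 0 1; 0 0 0 0 0 0 1; 0 0 0 0 0 0 1; 0 0 0 0 0 0 1; 0 0 -45 0 0 0 1; 0 0 -80 0 0 0 1; 8 50 -90 0 0 0 1; 8 100 -90 0 0 0 1; 8 100 -90 0 0 0 1; 8 100 -90 0 0 0 1'
python3 - <<'E'
from h import *
p,d,m=cam("wrist");P=cloud(m,d);o=manip.observe();print(o['tool_pos'])
for X in(P,):
  top=(X[...,2]>47)&(X[...,2]<62)&(X[...,0]>400)&(X[...,0]<600)&(X[...,1]>30)&(X[...,1]<390)
  for k,s,c in comps(top,200):print(s,np.nanmedian(X[k],0).round(1),cv2.minAreaRect(X[k][:,:2].astype(np.float32)))
cv2.imwrite("pics/w3.png",p[:,:,::-1])
E
```

```text
clock: 21.25
tool_pos: [521.5, 106.5, 108.3]
orientation: [-180.0, -0.0, -5.1]
contact_force: [0.8, 1.3, 0.6]
finger_gap: 0.998
finger_force: 0.0
[521.48959765 107.02048378 108.23539728]
[ 230  128   65  143 8282] [529.2 105.3  53.2] ((521.0912475585938, 105.58719635009766), (49.70012283325195, 119.48979949951172), 83.8125228881836)
[   0  139   54  140 5145] [521.4 298.4  53. ] ((526.506591796875, 297.0398254394531), (40.94807434082031, 124.30123138427734), 71.26054382324219)
[  95  139   74  134 6803] [539.7 205.6  53.3] ((525.0294189453125, 206.51380920410156), (50.44014358520508, 113.20923614501953), 85.63517761230469)
```

View pics/w3.png

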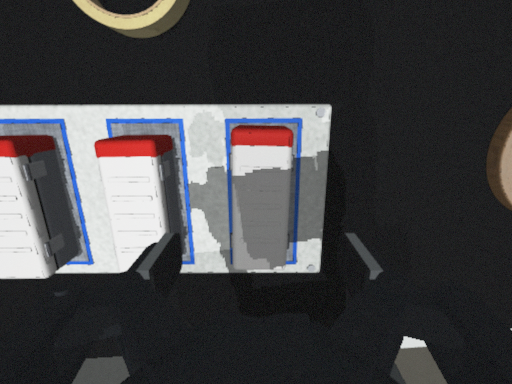

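Right case (262,195) is centred between the fingers, and the middle case is flat in its bay at (138,200).

```bash
python3 steer.py '0 1 60 0 0 1 1; 0 1 90 0 0 1 1; 0 1 90 0 0 1 1; 0 1 90 0 0 1 1; 0 1 90 0 0 1 1; 0 1 90 0 0 1 0; 0 1 90 0 0 1 0; 0 1 90 0 0 1 0; 0 1 90 0 0 1 0; 0 1 90 0 0 1 0; 0 1 90 0 0 1 0' 70; python3 m.py
```

```text
clock: 22.68
tool_pos: [521.7, 105.5, 19.0]
orientation: [-180.0, -0.1, -6.1]
contact_force: [-1.5, 0.9, 5.5]
finger_gap: 0.53
finger_force: 73.5
t 22.675 F [-1.46  0.88  5.47] M [ 0.156  0.194 -0.049] My 0.207 pos [521.7 105.5  19. ] rpy [-1.8e+02 -1.0e-01 -6.1e+00] [-5.9300e-01 -4.6027e+01 -1.5662e+01 -2.2000e-01 -2.7300e-01 -4.2000e-02]
```

```bash
python3 steer.py '0 0 -40 0 0 0 0; 0 0 -90 0 0 0 0; -20 0 -140 0 0 0 0; -50 0 -180 0 0 0 0; -50 0 -180 0 0 0 0; -50 0 -180 0 0 0 0; -50 0 -180 0 0 0 0; -50 0 -180 0 0 0 0'; python3 ma.py;python3 steer.py '0 0 0 0 -32 0 0; 0 0 0 0 -32 0 0; 0 0 0 0 -32 0 0; 0 0 0 0 -32 0 0; 0 0 0 0 -32 0 0; 0 0 0 0 -32 0 0; 0 0 0 0 -32 0 0; 0 0 0 0 -32 0 0'; python3 ma.py;  python3 steer.py '0 0 0 0 64 0 0; 0 0 0 0 64 0 0; 0 0 0 0 64 0 0; 0 0 0 0 64 0 0; 0 0 0 0 64 0 0; 0 0 0 0 64 0 0; 0 0 0 0 64 0 0; 0 0 0 0 64 0 0; 0 0 0 0 64 0 0; 0 0 0 0 64 0 0; 0 0 0 0 64 0 0'; python3 ma.py; python3 steer.py '0 0 0 0 -32 0 0; 0 0 0 0 -32 0 0; 0 0 0 0 -32 0 0; 0 0 0 0 -32 0 0; 0 0 0 0 -32 0 0; 0 0 0 0 -32 0 0; 0 0 0 0 -32 0 0'; python3 ma.py
```

```text
clock: 23.68
tool_pos: [471.5, 110.5, 197.0]
orientation: [180.0, 0.1, -6.1]
contact_force: [-0.2, 0.8, -4.7]
finger_gap: 0.525
finger_force: 74.6
My [-0.038  0.021 -0.035  0.001 -0.015 -0.092 -0.03  -0.021] mean [-0.026 -0.417 -0.066 -5.159] 24.075 [471.6 110.6 198.2] [179.99   0.    -6.07]
clock: 25.08
tool_pos: [471.5, 110.8, 199.1]
orientation: [-180.0, 31.9, -6.0]
contact_force: [0.3, -0.4, -5.3]
finger_gap: 0.529
finger_force: 74.3
My [-0.645 -0.678 -0.644 -0.726 -0.639 -0.664 -0.67  -0.651] mean [-0.665 -0.252  0.181 -5.532] 25.475 [471.6 110.6 198.2] [179.99  32.01  -6.07]
clock: 26.85
tool_pos: [472.1, 110.4, 198.3]
orientation: [180.0, -32.0, -6.1]
contact_force: [-0.4, -0.1, -6.1]
finger_gap: 0.527
finger_force: 74.6
My [0.614 0.682 0.65  0.654 0.723 0.606 0.61  0.589] mean [ 0.641 -0.114 -0.065 -4.929] 27.25 [471.6 110.6 198.3] [179.99 -31.99  -6.06]
clock: 28.12
tool_pos: [471.0, 110.9, 198.6]
orientation: [180.0, -0.1, -6.0]
contact_force: [-0.1, 0.0, -4.7]
finger_gap: 0.526
finger_force: 74.6
My [-0.082 -0.083 -0.071 -0.047 -0.093 -0.078 -0.112 -0.103] mean [-0.084  0.124  0.276 -5.31 ] 28.525 [471.6 110.6 198.3] [ 1.7999e+02 -1.0000e-02 -6.0600e+00]
```

The right case's level moment shifted by −0.06 N·m, against about +0.03 for the others. There is time to confirm: red end down, then level, should swing it by about +0.16.

```bash
python3 steer.py '0 0 0 0 -32 0 0; 0 0 0 0 -32 0 0; 0 0 0 0 -32 0 0; 0 0 0 0 -32 0 0; 0 0 0 0 -32 0 0; 0 0 0 0 -32 0 0; 0 0 0 0 -32 0 0; 0 0 0 0 0 0 0; 0 0 0 0 0 0 0; 0 0 0 0 0 0 0; 0 0 0 0 0 0 0; 0 0 0 0 0 0 0; 0 0 0 0 0 0 0; 0 0 0 0 0 0 0'; python3 ma.py; python3 -c "
from h import *
rows([471.7,110.6,198.3],[180,0,-6.07],[([532.6,-179,170],[180,0,-6.07])])"
```

```text
clock: 30.28
tool_pos: [472.3, 110.4, 197.8]
orientation: [180.0, 0.1, -6.1]
contact_force: [0.1, -0.1, -5.3]
finger_gap: 0.528
finger_force: 75.0
My [ 0.116  0.06   0.09   0.047 -0.003  0.1    0.049  0.121] mean [ 0.073 -0.181  0.023 -5.303] 30.675 [471.6 110.6 198.2] [ 1.7999e+02  1.0000e-02 -6.0700e+00]
[ 91.2 281.5  28.3] [0. 0. 0.]
```

Confirmed (−0.084 → +0.073): the right case rattles. Moving it over the disc.

```bash
python3 steer.py '15 40 0 0 0 0 0; 30 90 0 0 0 0 0; 45 140 0 0 0 0 0; 60 190 0 0 0 0 0; 75 230 10 0 0 0 0; 85 260 20 0 0 0 0; 91 275 28 0 0 0 0; 91 282 28 0 0 0 0; 91 282 28 0 0 0 0; 91 282 28 0 0 0 0; 91 282 28 0 0 0 0; 91 282 28 0 0 0 0; 91 282 28 0 0 0 0; 91 282 28 0 0 0 0; 91 282 28 0 0 0 0; 91 282 28 0 0 0 0'
python3 - <<'E'
from h import *
for n in("top","scene"):
    p,d,m=cam(n);cv2.imwrite(f"pics/{n}2.png",p[:,:,::-1]);X=cloud(m,d)
    for lo,hi,y0,y1 in((47,62,30,390),(190,235,-260,-100)):
        top=(X[...,2]>lo)&(X[...,2]<hi)&(X[...,0]>400)&(X[...,0]<640)&(X[...,1]>y0)&(X[...,1]<y1)
        for k,s,c in comps(top,80):print(n,s,np.nanmedian(X[k],0).round(1),cv2.minAreaRect(X[k][:,:2].astype(np.float32)))
o=manip.observe();print(o['tool_pos'],o['orientation'],o['clock'],o['qd'])
E
```

```text
clock: 32.67
tool_pos: [532.3, -179.4, 170.3]
orientation: [180.0, 0.0, -6.1]
contact_force: [-0.1, 1.1, -5.3]
finger_gap: 0.53
finger_force: 75.0
top [162 202  24  52 995] [530.5 312.5  54.5] ((531.9346923828125, 313.00762939453125), (49.031959533691406, 120.44143676757812), 85.39171600341797)
top [206 206  24  52 993] [521.1 208.2  54.4] ((522.5839233398438, 207.64340209960938), (50.10060501098633, 120.11683654785156), 85.10455322265625)
top [386 193  23  21 265] [ 577.9 -169.9  204.8] ((567.8821411132812, -173.1495361328125), (38.386531829833984, 56.606849670410156), 70.46778106689453)
top [377 219  30  33 465] [ 500.6 -163.5  206. ] ((503.76348876953125, -155.50804138183594), (73.10305786132812, 50.629146575927734), 51.797149658203125)
scene [229 113  43  21 524] [535.7 307.9  54.1] ((534.162109375, 311.7960205078125), (51.591217041015625, 119.459228515625), 86.2754898071289)
scene [215 138  46  23 603] [526.6 202.8  54.2] ((524.4365844726562, 205.3995819091797), (51.61520767211914, 118.95710754394531), 86.23400115966797)
scene [166 224  54  41 932] [ 558.8 -188.3  205.5] ((555.56396484375, -197.4307098388672), (95.2391128540039, 70.46280670166016), 69.69938659667969)
scene [154 228  13  21 179] [ 482.2 -186.8  205.4] ((485.7040100097656, -179.81500244140625), (35.100093841552734, 25.646215438842773), 83.70953369140625)
[ 532.28398871 -179.43331763  170.28003882] [ 1.79996158e+02  4.84499166e-04 -6.07192600e+00] 32.775 [-0.01974037 -0.02617236  0.07811737 -0.01088964 -0.03221037  0.02632274]
```

View pics/scene2.png

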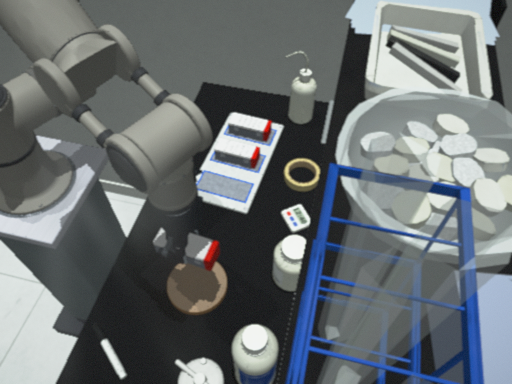

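The scene view shows the case held level over the disc (about 200,250). The other two are flat in their bays (248,126 and 237,152), and the bystanders have not moved. The lid reads z ≈ 205 at both ends, which puts the underside about 146 mm above the disc top.

```bash
python3 -c "
from workcell import manip
print(manip.sign_off())"
```

```text
the job is handed in; nothing more can be done
None
```

The right-hand case is the one that rattles: it is held level and still about 15 cm above the middle of the disc, the other two are flat in their bays, and the job was handed in at about 33 s of the 72 s allowed.

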